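# Tip the heat sink onto its base and push it home against the stop bar

### The job

The finned heat sink stands on one of its long edges, fins towards the robot, in front of the stop bar. With the fingertips only, push it over so that it lies flat on its smooth base with the fins up, then push it along the bench until one side is flush against the near face of the stop bar, within the length of the bar. Never pick it up, roll it onto another face or disturb the capacitor, the relay and the fan standing around, and leave it lying still.

Things in the scene. Friction and masses are not known exactly. Their poses are not given: they have to be found in the camera images.
- heat_sink: loose pale aluminium heat sink, 44 x 60 x 25 mm (own x, y, z), about 0.12 kg: smooth base on one 44 x 60 face, fins opposite. Origin: centre of the base face; own z points out through the fins. Starts standing on the long side at own x = -22 mm (44 mm tall, 60 mm wide, 25 mm deep, own +x up), base roughly towards the bar, fins towards the robot. Lying right, own z is up and the origin at bench height
- heat_sink_fins (a point): centre of the finned face of the heat sink, at own z = 25 mm, opposite its origin; at the start 22 mm above the bench
- heat_sink_heel (a point): middle of the 60 mm edge between the heat sink's base and the side it stands on (own x = -22 mm, y = 0, z = 0): the edge about which it tips when pushed near the top of the finned side; it stays on the bench throughout
- stop_bar: straight bare aluminium bar fixed to the bench, 20 mm wide (own x) x 180 mm long (own y) x 15 mm high, with two low screw heads on top, up to 21 mm above the bench. Origin: centre of its underside; own x points across it, away from the robot; the near face, against which the heat sink is pushed, is the plane own x = -10 mm
- capacitor: bystander: blue electrolytic capacitor can, 35 mm diameter, 52 mm tall, standing loose behind the stop bar. Origin: centre of its underside
- relay: bystander: grey relay, 28 x 21 x 38 mm, standing loose to the right. Origin: centre of its underside
- fan: bystander: square black axial fan, 60 x 60 x 25 mm, lying loose to the right. Origin: centre of its underside
There are look-alikes about, which are no part of the job. Leave any turquoise or yellow look-alike of the heat_sink alone.

How it is judged:
By the outcome, as a careful person would: the job done as asked, in the order asked, and still so for the second after the job is handed in, with the robot touching nothing.
It also fails if it takes over 72 s, if anything falls off the work surface, if the arm or the gripper's body presses on something with over 40 N, if the wrist force passes 120 N, or if a joint passes its speed limit or range.

### The arm

A 6-joint arm with a two-finger parallel gripper is mounted at the origin on a cart in front of the work surface, level with it; the furniture and walls round the work are solid. World frame = base frame: x ahead of the robot, y to its left, z up, the work surface at z = 0. Lengths are in m, angles in degrees, forces in N, time in s.
With the tool pointing down it reaches from about 0.3 to 0.75 m from the base axis. Payload 8.5 kg.
Tool frame: the origin (TCP) lies between the finger pads; the fingertips stand env.finger_overhang ahead of it and the grasp point (between the pads) lies 2 mm behind it (env.finger_overhang is the distance from the TCP to the fingertips, in m); z points along the fingers, y is the line along which they close (so a half turn about z gives the same grasp; the last joint's range is limited). The gripper opens to 85 mm and grips with 20 to 120 N. Pads are 22 mm wide; open, the fingers measure 114 mm over their backs; the gripper's body (76 mm by 85 mm) begins 54 mm behind the grasp point. The pads swing forward as they close: fully open they stand 13 mm farther back than shut.
Start: joints at [60.258, 21.807, 74.336, -0, 83.858, -12.336], TCP at [0.165, 0.525, 0.219] pointing down, gripper open.
Joint ranges: [-178.18, 178.18], [-50.72, 133.34], [12.68, 142.11], [-81.47, 261.47], [9.98, 163.14], [-165.26, 165.26]. Speed limits (degrees/s): [136.94, 136.94, 180, 180, 180, 180].

### API

Orientations are given as a 3x3 rotation matrix whose columns are the frame's x, y, z axes.
In Python, from rig import env gives the robot as it stands. The module is installed in compiled form; this text tells all that it offers.
- The arm moves only by the tool jog_arm, never from a script. Its arguments are lists of equal length, an entry for each row: "hand": the finger opening in m, from 0 to 0.0854; "travel": the shift along the world's x, y, z in m, a list of three; "yaw": the turn about the world's z in rad. A call has exactly 5 rows; each row shifts and turns the commanded pose from where the row before left it; what a row does not reach is not made up. A row lasts 1/8 s, in which the tool goes at most 62.5 mm and 10.7 degrees, less where a joint would pass 70% of its speed; a pose out of reach is approached as far as the arm can. A call is refused whole if a number of a shift passes 0.0625 or a number of a turn 0.188, either way. A call with a gripper value outside its range is refused whole. The fingers move at their own pace and stop on an object; "grip_force" is the grip in N (left out, the last holds). Time passes only in rows, so rows that do not move let the fingers close, or fill a call up. It gives the time, the measured TCP pose, the force, the opening and the grip force at its end, in the units of the state.
- env.observe(): the state, without advancing time (a new reading comes with each control period).
- env.get_image(name): name is "side" or "top" or "wrist"; returns the picture (400x640x3 uint8, red, green, blue); there is no depth.
- env.calibration(name): a dict with "fx", "fy", "cx", "cy" (pixels), "position" and "rotation" of the camera in the world; the wrist camera has in their place "hand_eye" (4x4, takes a point from camera to tool coordinates, whose origin is the TCP and whose axes are the flange's). Camera axes: x right, y down, z forward; pixel columns grow to the right and rows downward; lengths in m; the calibration is good to about 2 mm. A picture is of the moment at which its call begins: read the wrist's pose just before it. calibration takes no time and is no camera call.
- env.close_job(): hands the job in; it is judged then, once.
The state is a dict: "time_s": time; "q": joint angles; "qvel": joint speeds; "joint_efforts": joint torques, N m; "position": TCP position; "tool_rot": TCP orientation; "ft_force": force on the tool from outside, world axes, zero at the start; "wrist_torque": the same for the moment, N m; "grip_width": finger opening in m; "gripper_force": force on a finger pad.
Only numpy, scipy, OpenCV 4.12 (cv2) and the standard library are available. Lean on these libraries where they do the work, as an engineer would, in place of code of your own. Each camera call takes 0.05 s, during which the arm holds its last target. There are 200 camera calls.

## Working session

There is one attempt and no reset: what is moved stays moved. The work goes in short steps, Python scripts to look and compute and a tool call to move; the robot and the scene stay as the last step left them, time stands still between calls to the robot, and variables do not carry over. Pictures are saved under pics/ and viewed, at most 10 in all, crops included, and the job is handed in when it is done.

Besides the shell and the picture viewer there is one more tool, called by a JSON object that holds its "method" and its "body", one argument or row to a line. jog_arm: Moves the arm, as the interface text tells. Its arguments: {"type":"object","properties":{"hand":{"type":"array"},"travel":{"type":"array"},"yaw":{"type":"array"},"grip_force":{"type":"number"}},"required":["hand","travel","yaw"]}

```bash
mkdir -p pics; python3 - <<'E'
from rig import env
import cv2,numpy as np
for n in("top","side"):
    cv2.imwrite(f"pics/{n}0.png",env.get_image(n)[:,:,::-1]); print(n,env.calibration(n))
print(env.finger_overhang, env.observe()["tool_rot"],env.observe()["time_s"])
E
```

```text
top {'fx': 449.94295944784966, 'fy': 449.94295944784966, 'cx': 318.9225681504567, 'cy': 196.30437282769503, 'position': array([ 0.49253471, -0.44418244,  0.89529472]), 'rotation': array([[-0.00572631, -0.99837466,  0.05670308],
       [-0.99996443,  0.00606811,  0.00585764],
       [-0.0061922 , -0.05666752, -0.9983739 ]])}
side {'fx': 417.32210960922635, 'fy': 417.32210960922635, 'cx': 319.23648945718554, 'cy': 189.31653492595086, 'position': array([ 0.76991987, -0.84811178,  0.76693718]), 'rotation': array([[ 0.86141121,  0.4246844 , -0.2785927 ],
       [ 0.50786732, -0.71324742,  0.48306201],
       [ 0.00644338, -0.55760315, -0.83008265]])}
0.017 [[-9.54209547e-01  2.99138274e-01 -6.58143890e-04]
 [ 2.99138847e-01  9.54208967e-01 -1.09399735e-03]
 [ 3.00750324e-04 -1.24077912e-03 -9.99999185e-01]] 0.1
```

View pics/top0.png

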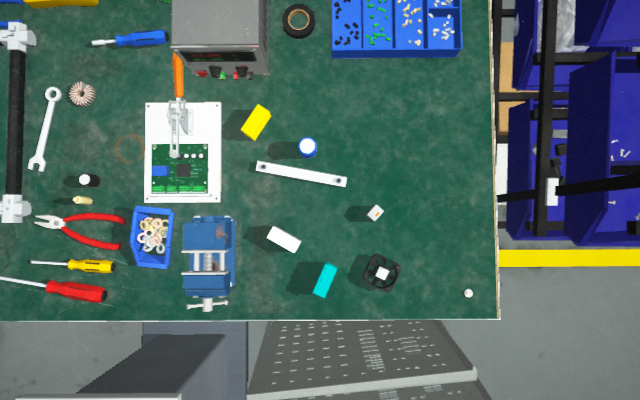

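View pics/side0.png

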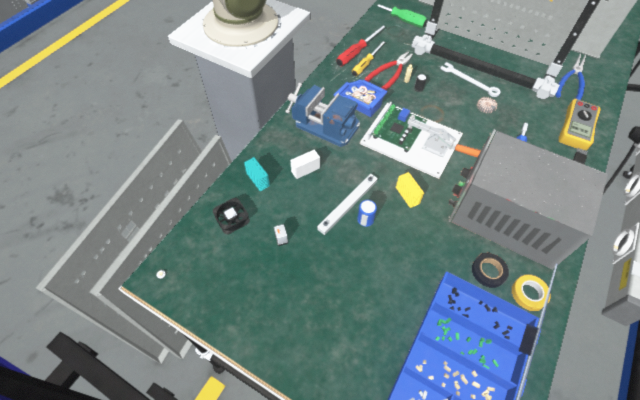

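```bash
cat > h.py <<'E'
from rig import env
import cv2,numpy as np
def ray(n,uv,z):
    c=env.calibration(n); d=c["rotation"]@np.array([(uv[0]-c["cx"])/c["fx"],(uv[1]-c["cy"])/c["fy"],1])
    p=c["position"]; return p+d*(z-p[2])/d[2]
def blobs(im,x0,y0,x1,y1,amin=60,thr=150):
    hsv=cv2.cvtColor(im,cv2.COLOR_RGB2HSV); m=((hsv[...,2]>thr)&(hsv[...,1]<60)).astype(np.uint8)
    k=np.zeros_like(m);k[y0:y1,x0:x1]=m[y0:y1,x0:x1]
    return [(c,cv2.minAreaRect(c)) for c in cv2.findContours(k,cv2.RETR_EXTERNAL,cv2.CHAIN_APPROX_NONE)[0] if cv2.contourArea(c)>amin]
E
python3 - <<'E'
from h import *
np.set_printoptions(precision=4,suppress=True)
im=env.get_image("top")
for c,r in blobs(im,240,130,420,300):
    print("rect",np.round(r,1) if 0 else r)
    for z in(0.015,0.044):
        P=np.array([ray("top",p,z)[:2] for p in cv2.boxPoints(r)]); print(z,P.tolist(),P.mean(0),np.linalg.norm(P[1]-P[0]),np.linalg.norm(P[2]-P[1]))
c=im[120:310,240:420][:,:,::-1]; cv2.imwrite("pics/topc.png",cv2.resize(c,None,fx=3.1,fy=3.1,interpolation=cv2.INTER_CUBIC))
E
```

```text
rect ((382.0000305175781, 273.0000305175781), (10.733125686645508, 10.733125686645508), 26.56505012512207)
0.015 [[0.3882774789283172, -0.5464737145675733], [0.4067092246755221, -0.556019252939888], [0.3973704110118072, -0.5745004090608953], [0.3789626936534573, -0.5649409289083968]] [ 0.3928 -0.5605] 0.020756843548741643 0.020706679410630632
0.044 [[0.3917120783409641, -0.5431038805679365], [0.4095366176474067, -0.5523349553804935], [0.40050545730549103, -0.5702072773094866], [0.38270415480838227, -0.5609627200079512]] [ 0.3961 -0.5567] 0.020073040220204334 0.02002452866498881
rect ((283.6083068847656, 239.0296630859375), (32.9019775390625, 14.816783905029297), 29.357751846313477)
0.015 [[0.46281793942769517, -0.3346013389783229], [0.48788332072885354, -0.3487804602196812], [0.45618375168738323, -0.4047149457151209], [0.4312269957509624, -0.39048511325793855]] [ 0.4595 -0.3696] 0.028797930810209222 0.06429252946536246
0.044 [[0.4637969142710049, -0.33821132516728203], [0.48803655387764494, -0.35192333635513884], [0.45738127997540695, -0.40601514344564726], [0.43324668723247667, -0.3
[... 1059 characters left out ...]
56468855, -0.32150551960291934], [0.5784447042648981, -0.4931348757125126], [0.5583537104629867, -0.4892701126238693]] [ 0.5848 -0.4054] 0.020528878997081314 0.1747376779479941
rect ((307.0, 145.5), (13.0, 14.0), 90.0)
0.015 [[0.6560824053290735, -0.40230514567877146], [0.6558923550352781, -0.4299489932440064], [0.6300442587197695, -0.42981700104450143], [0.6302289778745366, -0.40221872875953846]] [ 0.6431 -0.4161] 0.02764450085141924 0.025848433319575422
0.044 [[0.6506945698834768, -0.40368473068617816], [0.6505107805138524, -0.4304178928220848], [0.625514211274481, -0.43029024890921364], [0.6256928451315208, -0.40360116064377755]] [ 0.6381 -0.417 ] 0.026733793900549543 0.024996895141340607
```

View pics/topc.png

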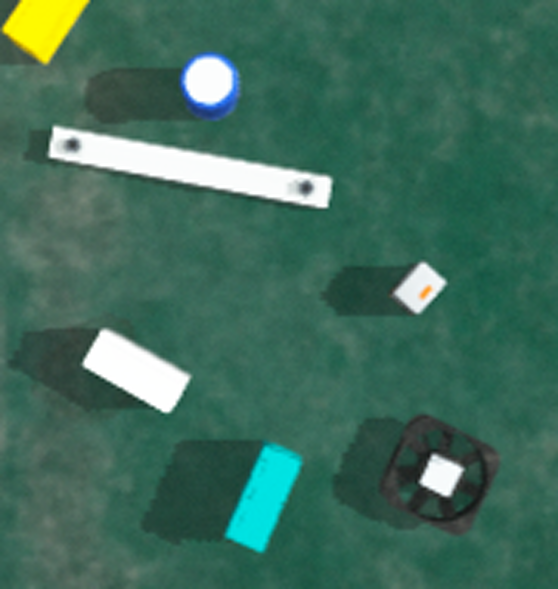

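```bash
python3 - <<'E'
import cv2
c=cv2.imread("pics/side0.png")[0:200,180:620]; cv2.imwrite("pics/sidec.png",cv2.resize(c,None,fx=1.8,fy=1.8,interpolation=cv2.INTER_CUBIC))
from h import *
for p in((15,38),(12,208),(235,215),(235,300)): print(p,ray("top",p,0.05).round(3),ray("top",p,.1).round(3))
for p in((422,45),(547,88),(290,98),(360,120),(327,88),(325,140)): print(p,ray("side",p,0.03).round(3),ray("side",p,.1).round(3))
E
```

```text
(15, 38) [0.85  0.145 0.05 ] [0.829 0.11  0.1  ]
(12, 208) [0.522 0.14  0.05 ] [0.52  0.105 0.1  ]
(235, 215) [ 0.506 -0.281  0.05 ] [ 0.505 -0.291  0.1  ]
(235, 300) [ 0.348 -0.282  0.05 ] [ 0.357 -0.292  0.1  ]
(422, 45) [0.523 0.143 0.03 ] [0.546 0.049 0.1  ]
(547, 88) [0.864 0.147 0.03 ] [0.855 0.053 0.1  ]
(290, 98) [ 0.321 -0.22   0.03 ] [ 0.363 -0.28   0.1  ]
(360, 120) [ 0.505 -0.197  0.03 ] [ 0.53  -0.259  0.1  ]
(327, 88) [ 0.382 -0.142  0.03 ] [ 0.419 -0.209  0.1  ]
(325, 140) [ 0.464 -0.294  0.03 ] [ 0.493 -0.347  0.1  ]
```

View pics/sidec.png

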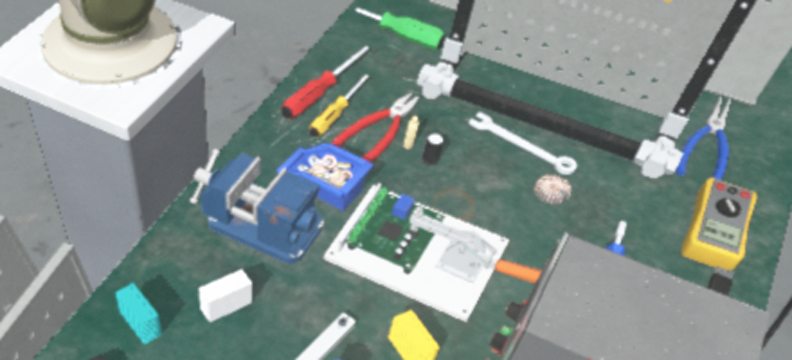

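{"method": "jog_arm", "body": {
  "hand": [0.02,0.02,0.02,0.02,0.02],
  "travel": [
    [0.027,-0.054,0],
    [0.027,-0.054,0],
    [0.027,-0.054,0],
    [0.027,-0.054,0],
    [0.027,-0.054,0]
  ],
  "yaw": [-0.042,-0.042,-0.042,-0.042,-0.042],
  "grip_force": 20
}}

```text
time_s: 0.78
position: [0.2999, 0.2531, 0.219]
tool_rot: [[-0.87, 0.492, 0.0], [0.492, 0.87, 0.0], [-0.0, 0.0, -1.0]]
ft_force: [0.9, -0.2, -0.0]
grip_width: 0.0196
gripper_force: 0.0
```

{"method": "jog_arm", "body": {
  "hand": [0.02,0.02,0.02,0.02,0.02],
  "travel": [
    [0.027,-0.054,0],
    [0.01,-0.055,0],
    [0.01,-0.055,0],
    [0.01,-0.055,0],
    [0.01,-0.055,0]
  ],
  "yaw": [0,0,0,0,0]
}}

```text
time_s: 1.4
position: [0.3664, -0.0211, 0.2191]
tool_rot: [[-0.871, 0.492, 0.0], [0.492, 0.871, -0.0], [-0.0, 0.0, -1.0]]
ft_force: [0.0, 1.2, -0.2]
grip_width: 0.0198
gripper_force: 0.0
```

{"method": "jog_arm", "body": {
  "hand": [0.02,0.02,0.02,0.02,0.02],
  "travel": [
    [0.01,-0.055,0],
    [0.01,-0.055,0],
    [0.01,-0.055,0],
    [0.01,-0.055,0],
    [0.01,-0.055,0]
  ],
  "yaw": [0,0,0,0,0]
}}

```text
time_s: 2.02
position: [0.4165, -0.296, 0.2188]
tool_rot: [[-0.871, 0.492, -0.0], [0.492, 0.871, 0.0], [0.0, 0.0, -1.0]]
ft_force: [0.5, 1.0, -0.2]
grip_width: 0.0199
gripper_force: 0.0
```

{"method": "jog_arm", "body": {
  "hand": [0.02,0.02,0.02,0.02,0.02],
  "travel": [
    [0.005,-0.029,0],
    [0.0055,-0.029,0],
    [0,0,-0.05],
    [0,0,-0.05],
    [0,0,0]
  ],
  "yaw": [0,0,0,0,0]
}}

```text
time_s: 2.65
position: [0.4258, -0.3508, 0.1163]
tool_rot: [[-0.871, 0.492, -0.005], [0.492, 0.871, 0.006], [0.007, 0.003, -1.0]]
ft_force: [0.7, -1.4, 0.8]
grip_width: 0.0203
gripper_force: 0.0
```

```bash
python3 - <<'E'
from h import *
a=env.get_image("wrist")[:,:,::-1];b=env.get_image("side")[60:260,200:420][:,:,::-1]
b=cv2.resize(b,(440,400),interpolation=cv2.INTER_CUBIC)
cv2.imwrite("pics/w1.png",cv2.resize(np.hstack([a,b]),(800,296)))
o=env.observe();print(o["position"]); print(env.calibration("wrist"))
E
```

```text
[ 0.42749524 -0.35274068  0.12042607]
{'fx': 305.15034313795684, 'fy': 305.15034313795684, 'cx': 321.45912791627, 'cy': 192.08097722664854, 'hand_eye': array([[-1.43905733e-03, -9.56311756e-01, -2.92345267e-01,
         7.46599404e-02],
       [ 9.99998871e-01, -1.24945517e-03, -8.35269331e-04,
         1.06713417e-03],
       [ 4.33505574e-04, -2.92346139e-01,  9.56312474e-01,
        -1.54347144e-01],
       [ 0.00000000e+00,  0.00000000e+00,  0.00000000e+00,
         1.00000000e+00]])}
```

View pics/w1.png

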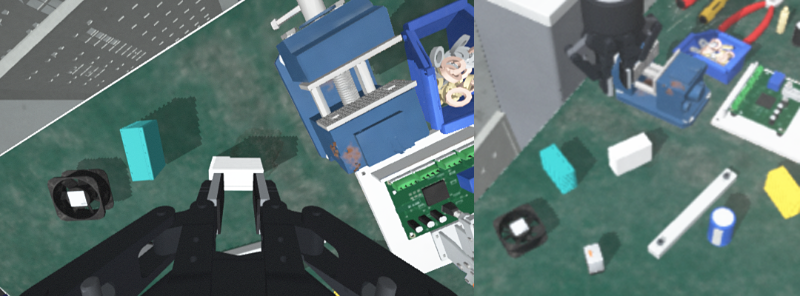

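{"method": "jog_arm", "body": {
  "hand": [0.02,0.02,0.02,0.02,0.02],
  "travel": [
    [0,0,-0.03],
    [0,0,-0.025],
    [0,0,-0.01],
    [0,0,0],
    [0.0052,-0.003,0]
  ],
  "yaw": [0,0,0,0,0]
}}

```text
time_s: 3.38
position: [0.4328, -0.3558, 0.0555]
tool_rot: [[-0.871, 0.492, 0.001], [0.492, 0.871, -0.002], [-0.002, -0.001, -1.0]]
ft_force: [0.7, -0.5, 0.2]
grip_width: 0.0199
gripper_force: 0.0
```

{"method": "jog_arm", "body": {
  "hand": [0.02,0.02,0.02,0.02,0.02],
  "travel": [
    [0.0026,-0.0015,0],
    [0.0026,-0.0015,0],
    [0.0026,-0.0015,0],
    [0.0026,-0.0015,0],
    [0.0026,-0.0015,0]
  ],
  "yaw": [0,0,0,0,0]
}}

```text
time_s: 4.0
position: [0.4454, -0.3628, 0.054]
tool_rot: [[-0.871, 0.492, -0.0], [0.492, 0.871, 0.0], [0.0, -0.0, -1.0]]
ft_force: [-0.2, 0.7, -0.5]
grip_width: 0.0202
gripper_force: 0.0
```

{"method": "jog_arm", "body": {
  "hand": [0.02,0.02,0.02,0.02,0.02],
  "travel": [
    [0.0026,-0.0015,0],
    [0.0026,-0.0015,0],
    [0.0026,-0.0015,0],
    [0,0,0],
    [0,0,0]
  ],
  "yaw": [0,0,0,0,0]
}}

```text
time_s: 4.62
position: [0.453, -0.3671, 0.054]
tool_rot: [[-0.871, 0.491, -0.0], [0.491, 0.871, 0.0], [0.0, 0.0, -1.0]]
ft_force: [-1.0, -0.9, -0.2]
grip_width: 0.0201
gripper_force: 0.0
```

```bash
python3 - <<'E'
from h import *
a=env.get_image("wrist")[130:400,180:460][:,:,::-1];b=env.get_image("side")[100:220,250:400][:,:,::-1]
a=cv2.resize(a,(415,400));b=cv2.resize(b,(385,308),interpolation=cv2.INTER_CUBIC)
cv2.imwrite("pics/w2.png",np.hstack([a,np.vstack([b,np.zeros((92,385,3),np.uint8)])]))
E
```

```text
(no output)
```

View pics/w2.png

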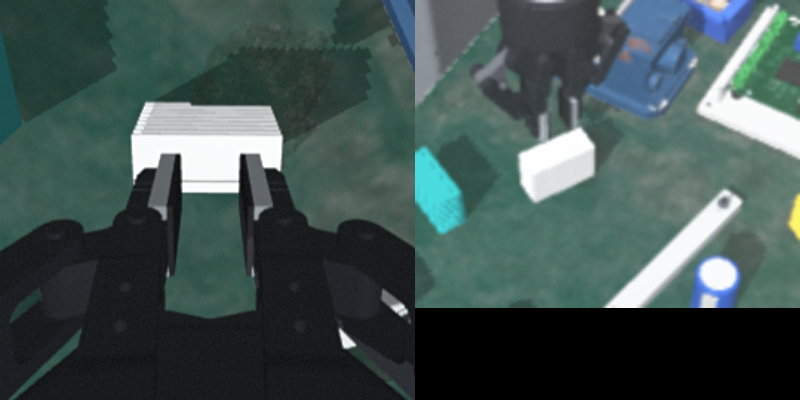

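```bash
python3 - <<'E'
from h import *
for px in((300.6,153.4),(311.6,148.7)):
    for z in(.03,.04,.05,.06,.07,.08): print(px,ray("side",px,z).round(3))
o=env.observe();print(o["position"],o["tool_rot"])
E
```

```text
(300.6, 153.4) [ 0.437 -0.357  0.03 ]
(300.6, 153.4) [ 0.441 -0.363  0.04 ]
(300.6, 153.4) [ 0.446 -0.37   0.05 ]
(300.6, 153.4) [ 0.45  -0.377  0.06 ]
(300.6, 153.4) [ 0.455 -0.383  0.07 ]
(300.6, 153.4) [ 0.459 -0.39   0.08 ]
(311.6, 148.7) [ 0.451 -0.332  0.03 ]
(311.6, 148.7) [ 0.455 -0.339  0.04 ]
(311.6, 148.7) [ 0.46  -0.346  0.05 ]
(311.6, 148.7) [ 0.464 -0.353  0.06 ]
(311.6, 148.7) [ 0.468 -0.36   0.07 ]
(311.6, 148.7) [ 0.473 -0.367  0.08 ]
[ 0.45294353 -0.36715373  0.05402179] [[-8.70887086e-01  4.91483138e-01 -9.04546993e-05]
 [ 4.91483136e-01  8.70887091e-01  4.39129945e-05]
 [ 1.00358326e-04 -6.21369942e-06 -9.99999995e-01]]
```

{"method": "jog_arm", "body": {
  "hand": [0.02,0.02,0.02,0.02,0.02],
  "travel": [
    [-0.013,0.0075,0],
    [-0.013,0.0075,0],
    [0,0,0],
    [0,0,-0.014],
    [0,0,0]
  ],
  "yaw": [0,0,0,0,0]
}}

```text
time_s: 5.35
position: [0.4269, -0.3519, 0.0386]
tool_rot: [[-0.871, 0.491, -0.001], [0.491, 0.871, 0.002], [0.002, 0.001, -1.0]]
ft_force: [0.3, 0.2, 0.0]
grip_width: 0.0196
gripper_force: 0.0
```

```bash
python3 - <<'E'
from h import *
a=env.get_image("wrist")[130:400,180:460][:,:,::-1];b=env.get_image("side")[100:200,250:380][:,:,::-1]
a=cv2.resize(a,(415,400));b=cv2.resize(b,(385,296),interpolation=cv2.INTER_CUBIC)
cv2.imwrite("pics/w3.png",np.hstack([a,np.vstack([b,np.zeros((104,385,3),np.uint8)])]))
print(env.observe()["position"])
E
```

```text
[ 0.42718963 -0.35227535  0.03957801]
```

View pics/w3.png

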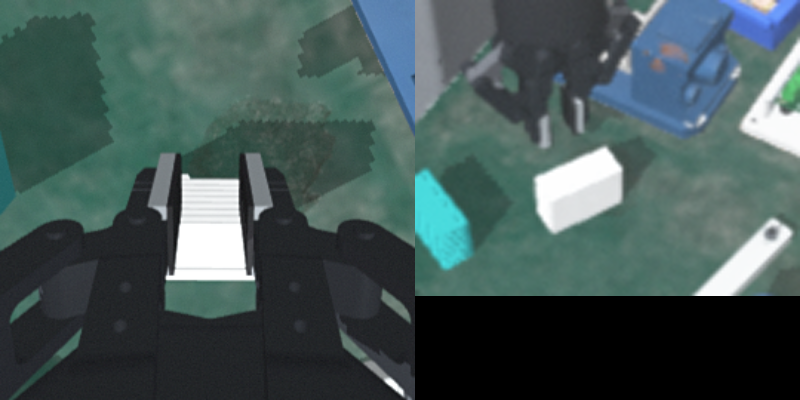

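```bash
python3 - <<'E'
from h import *
c=env.calibration("side")
def proj(p):
    q=c["rotation"].T@(np.array(p)-c["position"]); return (q[:2]/q[2]*c["fx"]+[c["cx"],c["cy"]]).round(1)
T=np.array([.4272,-.3523]);y=np.array([.491,.871]);x=np.array([.871,-.491])
for s in(-13,13):
  for z in(.02,.03,.04,.05,.06): print(s,z,proj([*(T+s/1e3*y+.011*x),z]))
for q in((.4638,-.3382),(.4880,-.3519),(.4574,-.4060),(.4332,-.3923)): print(proj([*q,.044]))
E
```

```text
-13 0.02 [295.4 158.7]
-13 0.03 [295.2 155.9]
-13 0.04 [295.1 153.1]
-13 0.05 [294.9 150.3]
-13 0.06 [294.7 147.4]
13 0.02 [305.5 154.2]
13 0.03 [305.4 151.5]
13 0.04 [305.3 148.7]
13 0.05 [305.2 145.8]
13 0.06 [305.1 142.9]
[315.  148.7]
[321.3 157.3]
[296.4 168.5]
[290.4 159.6]
```

{"method": "jog_arm", "body": {
  "hand": [0.02,0.02,0.02,0.02,0.02],
  "travel": [
    [0,0,-0.008],
    [0,0,-0.008],
    [0.0035,-0.002,0],
    [0.0035,-0.002,0],
    [0.0035,-0.002,0]
  ],
  "yaw": [0,0,0,0,0]
}}

```text
time_s: 6.08
position: [0.4379, -0.3585, 0.0243]
tool_rot: [[-0.871, 0.491, 0.0], [0.491, 0.871, -0.0], [-0.001, -0.0, -1.0]]
ft_force: [0.3, -0.4, 0.4]
grip_width: 0.0201
gripper_force: 0.1
```

{"method": "jog_arm", "body": {
  "hand": [0.02,0.02,0.02,0.02,0.02],
  "travel": [
    [0.0026,-0.0015,0],
    [0.0026,-0.0015,0],
    [0.0026,-0.0015,0],
    [0,0,0],
    [0,0,0]
  ],
  "yaw": [0,0,0,0,0]
}}

```text
time_s: 6.7
position: [0.4453, -0.3627, 0.024]
tool_rot: [[-0.871, 0.492, -0.0], [0.492, 0.871, 0.0], [0.0, 0.0, -1.0]]
ft_force: [-0.5, 0.3, 0.1]
grip_width: 0.0201
gripper_force: 0.1
```

```bash
python3 - <<'E'
from h import *
a=env.get_image("wrist")[130:400,180:460][:,:,::-1];b=env.get_image("side")[100:200,250:380][:,:,::-1]
a=cv2.resize(a,(415,400));b=cv2.resize(b,(385,296),interpolation=cv2.INTER_CUBIC)
cv2.imwrite("pics/w4.png",np.hstack([a,np.vstack([b,np.zeros((104,385,3),np.uint8)])]))
print(env.observe()["position"],env.observe()["ft_force"])
E
```

```text
[ 0.44525347 -0.36261971  0.02397227] [-0.63038459  0.60547923  0.48399909]
```

View pics/w4.png

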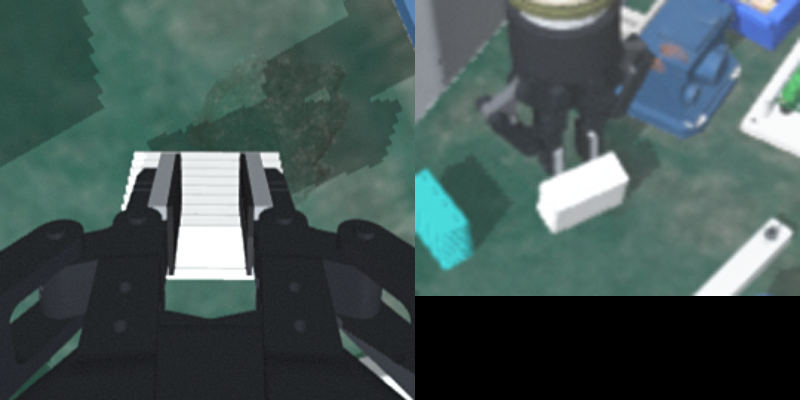

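{"method": "jog_arm", "body": {
  "hand": [0.02,0.02,0.02,0.02,0.02],
  "travel": [
    [0.0022,-0.00125,0],
    [0.0022,-0.00125,0],
    [0.0022,-0.00125,0],
    [0.0022,-0.00125,0],
    [0,0,0]
  ],
  "yaw": [0,0,0,0,0]
}}

```text
time_s: 7.42
position: [0.4543, -0.3678, 0.024]
tool_rot: [[-0.871, 0.491, 0.0], [0.491, 0.871, -0.0], [-0.0, -0.0, -1.0]]
ft_force: [0.2, 1.4, 0.5]
grip_width: 0.0198
gripper_force: 0.0
```

```bash
python3 - <<'E'
from h import *
a=env.get_image("wrist")[130:400,180:460][:,:,::-1];b=env.get_image("side")[100:200,250:380][:,:,::-1]
a=cv2.resize(a,(415,400));b=cv2.resize(b,(385,296),interpolation=cv2.INTER_CUBIC)
cv2.imwrite("pics/w5.png",np.hstack([a,np.vstack([b,np.zeros((104,385,3),np.uint8)])]))
print(env.observe()["position"],env.observe()["ft_force"])
E
```

```text
[ 0.45412576 -0.36763206  0.0239745 ] [ 0.35871158  0.88955239 -0.25555964]
```

View pics/w5.png

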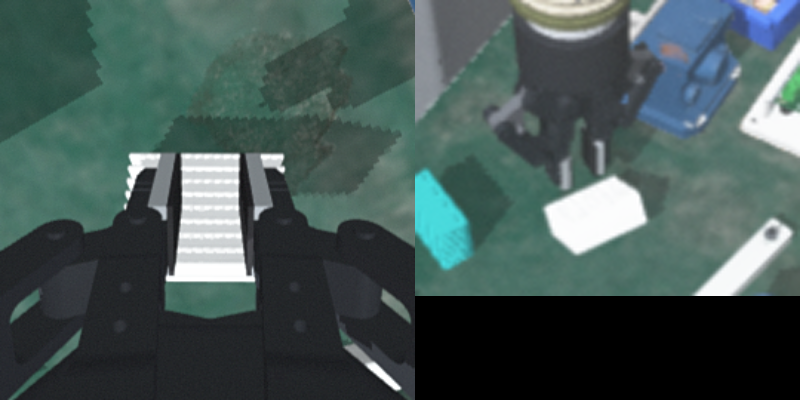

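```bash
python3 - <<'E'
from h import *
c=env.calibration("side")
def proj(p):
    q=c["rotation"].T@(np.array(p)-c["position"]); return (q[:2]/q[2]*c["fx"]+[c["cx"],c["cy"]]).round(1)
H=np.array([.4715,-.3783]);l=np.array([-.493,-.870]);n=np.array([.870,-.493])
for th in(30,60,90):
  t=np.radians(th);s,k=np.sin(t),np.cos(t)
  print(th,[proj([*(H+a*l*.03+n*(u*s-w*k)),w*s+u*k]).tolist() for a in(1,-1) for u,w in((0,0),(.044,0),(.044,.025),(0,.025))])
im=env.get_image("side")
for cc,r in blobs(im,280,140,340,200,100,170): print(cv2.approxPolyDP(cc,2,True)[:,0].tolist(),r)
E
```

```text
30 [[297.3, 179.6], [301.5, 176.6], [296.5, 166.1], [292.5, 169.6], [320.4, 169.0], [325.6, 165.6], [320.7, 155.3], [315.7, 159.1]]
60 [[297.3, 179.6], [305.2, 186.2], [302.2, 176.3], [294.2, 170.0], [320.4, 169.0], [329.1, 175.1], [326.4, 165.2], [317.7, 159.4]]
90 [[297.3, 179.6], [306.8, 193.8], [306.5, 187.4], [296.8, 173.0], [320.4, 169.0], [330.2, 182.7], [330.5, 176.2], [320.5, 162.3]]
[[319, 163], [297, 173], [297, 180], [305, 192], [329, 181], [329, 176]] ((312.736572265625, 177.42929077148438), (22.489456176757812, 30.73093605041504), 65.224853515625)
```

{"method": "jog_arm", "body": {
  "hand": [0.02,0.02,0.02,0.02,0.02],
  "travel": [
    [0,0,-0.008],
    [0,0,-0.008],
    [0,0,-0.006],
    [0,0,-0.003],
    [0,0,0]
  ],
  "yaw": [0,0,0,0,0]
}}

```text
time_s: 8.2
position: [0.4541, -0.3677, -0.0012]
tool_rot: [[-0.871, 0.492, -0.0], [0.492, 0.871, 0.0], [0.0, 0.0, -1.0]]
ft_force: [-0.1, -0.8, -0.4]
grip_width: 0.02
gripper_force: 0.0
```

{"method": "jog_arm", "body": {
  "hand": [0.02,0.02,0.02,0.02,0.02],
  "travel": [
    [0.0026,-0.0015,0],
    [0.0026,-0.0015,0],
    [0.0026,-0.0015,0],
    [0.0026,-0.0015,0],
    [0,0,0]
  ],
  "yaw": [0,0,0,0,0]
}}

```text
time_s: 8.82
position: [0.4648, -0.3739, -0.001]
tool_rot: [[-0.871, 0.491, 0.0], [0.491, 0.871, -0.0], [-0.0, -0.0, -1.0]]
ft_force: [-0.3, -0.4, -0.4]
grip_width: 0.02
gripper_force: 0.0
```

{"method": "jog_arm", "body": {
  "hand": [0.02,0.02,0.02,0.02,0.02],
  "travel": [
    [0.0047,-0.0015,0],
    [0.0047,-0.0015,0],
    [0.0047,-0.0015,0],
    [0.0047,-0.0015,0],
    [0.0047,-0.0015,0]
  ],
  "yaw": [0.0326,0.0326,0.0326,0.0326,0.0326]
}}

```text
time_s: 9.45
position: [0.4884, -0.3813, -0.001]
tool_rot: [[-0.94, 0.342, -0.0], [0.342, 0.94, 0.0], [0.0, 0.0, -1.0]]
ft_force: [-1.0, 1.3, -0.2]
grip_width: 0.0202
gripper_force: 0.4
```

```bash
python3 - <<'E'
from h import *
im=env.get_image("side")
for cc,r in blobs(im,280,140,350,215,100,170):
    A=cv2.approxPolyDP(cc,2,True)[:,0]; print(A.tolist(),[ray("side",p,.025)[:2].round(4).tolist() for p in A])
print(env.observe()["position"],env.observe()["ft_force"])
E
```

```text
[[349, 194], [329, 214], [342, 214], [349, 207]] [[0.5814, -0.3943], [0.5693, -0.4588], [0.5923, -0.4451], [0.5967, -0.4229]]
[[328, 170], [315, 178], [312, 176], [307, 183], [307, 189], [319, 201], [340, 187], [339, 181]] [[0.5114, -0.3621], [0.4979, -0.3955], [0.4895, -0.3942], [0.4898, -0.4157], [0.498, -0.4291], [0.5355, -0.4421], [0.5562, -0.3883], [0.5467, -0.3756]]
[ 0.48886363 -0.38149302 -0.00095187] [0.02608203 0.75169408 1.0095712 ]
```

{"method": "jog_arm", "body": {
  "hand": [0.02,0.02,0.02,0.02,0.02],
  "travel": [
    [0.0047,-0.0015,0],
    [0.0047,-0.0015,0],
    [0.0047,-0.0015,0],
    [0.0047,-0.0015,0],
    [0.0047,-0.0015,0]
  ],
  "yaw": [0.0326,0.0326,0.0326,0.0326,0.0326]
}}

```text
time_s: 10.12
position: [0.5118, -0.3888, -0.001]
tool_rot: [[-0.983, 0.185, -0.0], [0.185, 0.983, 0.0], [0.0, 0.0, -1.0]]
ft_force: [-0.2, -0.1, 0.0]
grip_width: 0.0199
gripper_force: 0.4
```

{"method": "jog_arm", "body": {
  "hand": [0.02,0.02,0.02,0.02,0.02],
  "travel": [
    [0.002,-0.0004,0],
    [0.002,-0.0004,0],
    [0.002,-0.0004,0],
    [0.001,-0.0002,0],
    [0,0,0]
  ],
  "yaw": [0,0,0,0,0]
}}

```text
time_s: 10.75
position: [0.5187, -0.3901, -0.001]
tool_rot: [[-0.982, 0.187, 0.0], [0.187, 0.982, -0.0], [-0.0, -0.0, -1.0]]
ft_force: [-0.7, 0.4, 0.2]
grip_width: 0.0198
gripper_force: 0.0
```

{"method": "jog_arm", "body": {
  "hand": [0.02,0.02,0.02,0.02,0.02],
  "travel": [
    [0.001,-0.0002,0],
    [0.001,-0.0002,0],
    [0.001,-0.0002,0],
    [0.001,-0.0002,0],
    [0,0,0]
  ],
  "yaw": [0,0,0,0,0]
}}

```text
time_s: 11.38
position: [0.5219, -0.3907, -0.001]
tool_rot: [[-0.982, 0.187, -0.001], [0.187, 0.982, 0.001], [0.002, 0.0, -1.0]]
ft_force: [-5.3, 1.4, 2.7]
grip_width: 0.0197
gripper_force: 2.5
```

{"method": "jog_arm", "body": {
  "hand": [0.02,0.02,0.02,0.02,0.02],
  "travel": [
    [0.0007,-0.0001,0],
    [0.0005,-0.0001,0],
    [0,0,0],
    [0,0,0],
    [0,0,0]
  ],
  "yaw": [0,0,0,0,0]
}}

```text
time_s: 12.0
position: [0.522, -0.3907, -0.0009]
tool_rot: [[-0.982, 0.187, -0.004], [0.187, 0.982, 0.002], [0.004, 0.001, -1.0]]
ft_force: [-11.1, 2.0, 5.7]
grip_width: 0.0198
gripper_force: 5.6
```

```bash
python3 - <<'E'
from rig import env
o=env.observe();print(o["position"],o["ft_force"],o["wrist_torque"])
E
```

```text
[ 0.52196526 -0.39070633 -0.00094802] [-11.07765793   1.97455071   5.73392336] [ 0.24045777  1.72426869 -0.06263612]
```

{"method": "jog_arm", "body": {
  "hand": [0.02,0.02,0.02,0.02,0.02],
  "travel": [
    [-0.004,0.0008,0],
    [-0.008,0.0015,0],
    [-0.01,0.002,0],
    [0,0,0.03],
    [0,0,0.06]
  ],
  "yaw": [0,0,0,0,0]
}}

```text
time_s: 12.62
position: [0.5003, -0.3859, 0.0879]
tool_rot: [[-0.982, 0.187, -0.003], [0.187, 0.982, 0.004], [0.004, 0.003, -1.0]]
ft_force: [-0.0, -0.6, 0.2]
grip_width: 0.0202
gripper_force: 0.0
```

{"method": "jog_arm", "body": {
  "hand": [0.02,0.02,0.02,0.02,0.02],
  "travel": [
    [0,0,0.06],
    [-0.01,0.04,0.05],
    [-0.02,0.058,0],
    [-0.02,0.058,0],
    [-0.02,0.058,0]
  ],
  "yaw": [0,0,0,0,0]
}}

```text
time_s: 13.25
position: [0.4308, -0.1724, 0.1972]
tool_rot: [[-0.982, 0.187, 0.001], [0.187, 0.982, -0.0], [-0.001, -0.0, -1.0]]
ft_force: [1.3, -0.3, 0.4]
grip_width: 0.0202
gripper_force: 0.0
```

```bash
python3 - <<'E'
from h import *
im=env.get_image("top"); s=env.get_image("side")
c=lambda q,x,y,w,h,f:cv2.resize(q[y:y+h,x:x+w,::-1],None,fx=f,fy=f,interpolation=cv2.INTER_CUBIC)
cv2.imwrite("pics/f.png",np.hstack([c(im,245,130,110,130,3.6),c(s,270,140,110,130,3.6)]))
hsv=cv2.cvtColor(im,cv2.COLOR_RGB2HSV);print(env.observe()["position"])
for cc,r in blobs(im,240,130,420,300,60,170): print(r)
E
```

```text
[ 0.42954595 -0.16946302  0.19752571]
((381.800048828125, 272.9000244140625), (10.28591251373291, 10.733125686645508), 26.56505012512207)
((375.194091796875, 212.52352905273438), (10.521127700805664, 13.99201488494873), 40.60129928588867)
((299.0338439941406, 184.6173858642578), (91.77300262451172, 32.95815658569336), 10.491477012634277)
((307.0, 145.5), (13.0, 14.0), 90.0)
```

View pics/f.png

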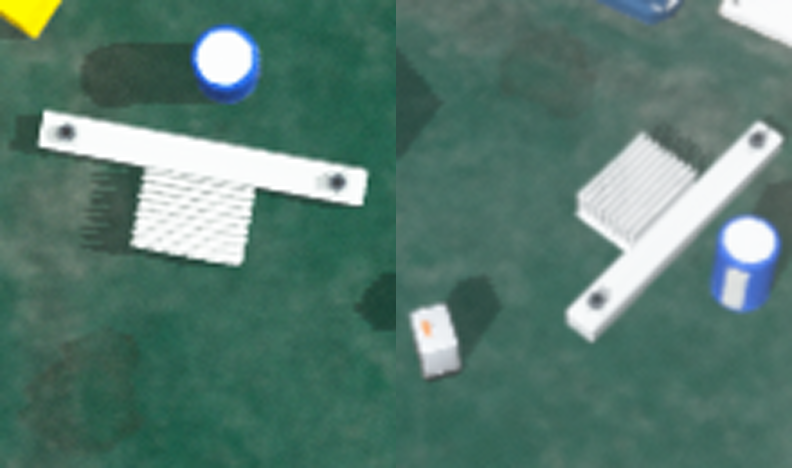

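The picture shows the sink fins up and flush against the bar near mid-length. In the left half, its trailing edge from (132,245) to (242,265) is parallel to the bar, and no gap is visible. The capacitor, relay and fan haven't moved.

```bash
python3 -c "
from rig import env
print(env.close_job())"
```

```text
the job is handed in; nothing more can be done
None
```

The heat sink lies flat on its base with fins up, flush against the near face of the stop bar near mid-length; the capacitor, relay and fan are undisturbed, and the job was handed in about 13 s into the 72 s limit.

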